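# Roll-test the hanging rods in the tea cabinet

## Robot

A 6-joint arm with a two-finger parallel gripper is mounted at the origin on the work surface. World frame = base frame: x ahead of the robot, y to its left, z up, the work surface at z = 0. Lengths are in mm, angles in rad, forces in N, time in s.
With the tool pointing down it reaches from about 300 to 775 mm from the base axis. Payload 14.6 kg.
Tool frame: the origin (TCP) lies between the finger pads; the fingertips stand 8 mm ahead of it and the grasp point (between the pads) lies 11 mm behind it; x points along the fingers, y is the direction in which the jaws open and shut, and the axes are right-handed (so a half turn about x gives the same grasp; the last joint's range is limited). The gripper opens to 94 mm and grips with 3 to 60 N. Pads are 16 mm wide; open, the fingers measure 119 mm over their backs; the gripper's body (75 mm by 177 mm) begins 78 mm behind the grasp point.
Start: joints at [-1.375, 0.3, 1.521, -0, 1.321, -0.067], TCP at [142.875, -531.108, 213.446] pointing down, gripper open.
Joint ranges: [-3.03, 3.03], [-0.79, 2.21], [0.23, 2.52], [-1.04, 4.18], [0, 3.07], [-2.55, 2.55]. Speed limits (rad/s): [2.22, 2.22, 2.57, 3.14, 3.14, 3.14].

## Interface

Orientations are given as [roll, pitch, yaw] about the fixed x, y, z axes, in that order (R = Rz(yaw) Ry(pitch) Rx(roll)).
In Python, from cell import telemetry, camera, calibration, order gives the robot as it stands.
- The arm moves only by the shell command python3 -m handwheel 'ROWS' [FORCE]. ROWS is JSON, a list of rows, each a list of 7 numbers: the turn, a rotation vector about the tool's x, y, z as a fraction of full scale, then the shift along the tool's x, y, z as a fraction of full scale, then the opening, from 0 (shut) to 1 (fully open). A call has 1 to 12 rows; each row is the pose to reach, as a shift and turn from the pose measured when the call began, along the tool's axes at that moment, turning the shorter way round; what a row does not reach only later rows make up. Full scale, the value 1, is 300 mm for a shift and pi rad for a turn. A row lasts 1/8 s, in which the tool goes at most 62.5 mm and 10.7 degrees, less where a joint would pass 70% of its speed; a pose out of reach is approached as far as the arm can. A call with a number of a shift or a turn outside -1 to 1 is refused whole. A call with a gripper value outside its range is refused whole. The fingers move at their own pace and stop on an object; FORCE is the grip in N (left out, the last holds). Time passes only in rows, so rows that repeat a pose let the fingers close. It gives the time, the measured TCP pose, the force and the opening at its end, in the units of the state.
- telemetry.read_state(): the state, without advancing time (a new reading comes with each control period).
- camera(name): name is "scene" or "top" or "wrist"; returns the picture (400x640x3 uint8, red, green, blue); there is no depth.
- calibration(name): a dict with "fov_y" (degrees; the focal length in pixels is half the picture's height over the tangent of half this angle, whatever the lens; pixels are square), "cx", "cy" (the principal point, pixels), "position" and "attitude" of the camera in the world. Camera axes: x right, y down, z forward; pixel columns grow to the right and rows downward; lengths in mm; the calibration is good to about 2 mm. A picture is of the moment at which its call begins: read the wrist's pose just before it. calibration takes no time and is no camera call; for the wrist camera it gives the pose at the moment of the call.
- order.sign_off(): hands the job in, once; it reports no verdict.
The state is a dict: "clock": time; "joints": joint angles; "qd": joint speeds; "effort": joint torques, N m; "eef_pos": TCP position; "eef_rot": TCP orientation; "wrist_force": force on the tool from outside, world axes, zero at the start; "moment": the same for the moment, N m; "finger_gap": finger opening in mm.
Only numpy, scipy, OpenCV 4.12 (cv2) and the standard library are available. Lean on these libraries where they do the work, as an engineer would, in place of code of your own. Each camera call takes 0.05 s, during which the arm holds its last target.

## Task

Two wooden rods for hanging tea scoops lie on the dark slate board; one is straight, the other is crooked and would wobble. Roll the straight rod across the board, keeping it down on the slate without lifting it, until it drops into the groove along the board's far edge and lies along it. Reject the crooked rod: put it in the green tray, lying down and wholly inside. Either rod may be dealt with first; let go of both.

Things in the scene. Friction and masses are not known exactly. Their poses are not given: they have to be found in the camera images.
- straight_center (a point): Straight round rod of mid-brown wood, 30 mm in diameter, 160 mm long, about 90 g. The point is its centre; its y axis runs along the rod. It lies on the rolling face of the board, roughly parallel to the groove, free to roll. Pushed at mid-length and mid-height from behind it rolls ahead of the pusher; it rolls very easily and can run on by itself. On the rolling face its centre is 31 mm above the table, in the groove 24 mm.
- crooked_center (a point): Crooked rod of the same wood, 30 mm in diameter, about 165 mm from end to end, about 90 g: a straight middle piece 60 mm long and two end pieces, both bent 15 degrees to the same side (a shallow bow). The point is the centre of the middle piece; the y axis runs along the middle piece, the ends bend towards -x. It lies flat on the board beside the straight rod, end to end with it (which of the two is at the left varies); its centre is 31 mm above the table.
- board: Fixed dark slate board on the table, 270 mm (its x) by 380 mm (its y). Origin on the table under the board, x points away from the robot across the board (the rolling direction), y along the groove. Level rolling face 16 mm above the table from x = -130 to +85 mm; then a groove along the whole width, x = +85 to +125 mm, with its floor 9 mm above the table; then a lip 22 mm high, x = +125 to +140 mm. Groove and face are open at both y ends.
- tray: Fixed open green tray, outside 230 mm (its x) by 130 mm (its y), 40 mm high, walls and floor 5 mm thick. Origin under its centre, on the table. The crooked rod fits in lying along the tray's long x side.
Not all that is in view belongs to the job. Leave any pink look-alike of the part that bears crooked_center alone.

How it is judged:
By the outcome, as a careful person would: the job done as asked, in the order asked, and still so for the second after the job is handed in, with the robot touching nothing.
It also fails if it takes over 51 s, if anything falls off the work surface, if the arm or the gripper's body presses on something with over 40 N, if the wrist force passes 120 N, or if a joint passes its speed limit or range.

## Working session

There is one attempt and no reset: what is moved stays moved. The work goes in short steps, Python scripts to look and compute and a shell command to move; the robot and the scene stay as the last step left them, time stands still between calls to the robot, and variables do not carry over. Pictures are saved under pics/ and viewed, and the job is handed in when it is done.

```bash
ls; mkdir -p pics; python3 - <<'E'
from cell import telemetry,camera,calibration
import cv2
print(telemetry.read_state())
for n in("scene","top"):
    print(n,calibration(n)); cv2.imwrite(f"pics/{n}0.png",camera(n)[:,:,::-1])
E
```

```text
pics
{'clock': 0.0, 'joints': array([-1.37460578e+00,  3.00455868e-01,  1.52158756e+00, -8.27704365e-06,
        1.32070409e+00, -6.66103306e-02]), 'qd': array([-0.00082276,  0.00022629, -0.00075018, -0.00123811,  0.00046191,
       -0.00050603]), 'effort': array([ 1.25940158e-03, -5.31804264e+01, -3.52738094e+01,  7.08442647e-02,
        2.44195590e-02, -9.08706420e-05]), 'eef_pos': array([ 142.82175543, -530.86586858,  212.891943  ]), 'eef_rot': array([-1.63046466,  1.56964144,  1.77393093]), 'wrist_force': array([0.71330549, 0.49097996, 0.79066834]), 'moment': array([0.00714912, 0.02120159, 0.00372962]), 'finger_gap': 94.61014304858959}
scene {'fov_y': 46.37119813020133, 'cx': 321.0825314034578, 'cy': 195.08576929375755, 'position': array([1468.83169765,  -36.62061683,  715.45499351]), 'attitude': array([-2.1360082 , -0.01630915,  1.51314032])}
top {'fov_y': 49.70066395348939, 'cx': 323.2205357908279, 'cy': 197.08602635401562, 'position': array([ 315.34164917,   55.24168766, 1031.16657646]), 'attitude': array([-3.03798928, -0.01630408, -1.58101041])}
```

View pics/scene0.png

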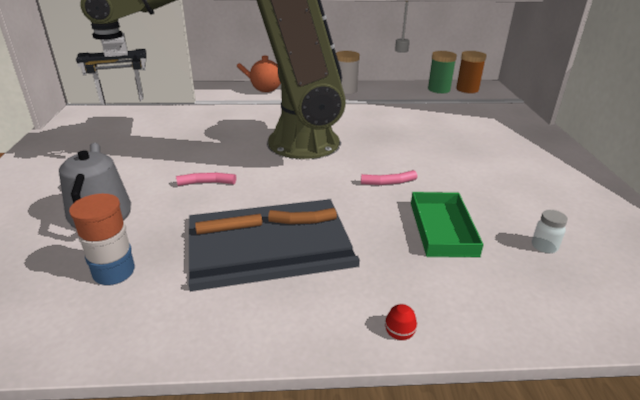

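View pics/top0.png

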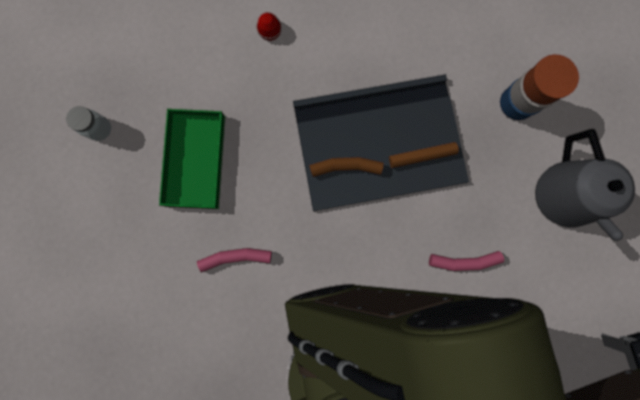

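The top view shows a brown straight rod at about (425,155) and a brown bent rod at (347,165). The pink look-alikes at (235,258) and (467,263) stay alone. The tray is at about (193,160). Next I measure positions and take a close crop.

```bash
cat > h.py <<'E'
import numpy as np,cv2
from scipy.spatial.transform import Rotation as R
from cell import telemetry,camera,calibration
def ray(c,px):
    f=200/np.tan(np.radians(c["fov_y"])/2)
    px=np.atleast_2d(np.asarray(px,float))
    d=np.c_[(px[:,0]-c["cx"])/f,(px[:,1]-c["cy"])/f,np.ones(len(px))]
    return np.array(c["position"]),R.from_euler("xyz",c["attitude"]).apply(d)
def onz(c,px,z):
    o,d=ray(c,px); return o+d*((z-o[2])/d[:,2])[:,None]
def brown(im):
    h=cv2.cvtColor(im,cv2.COLOR_RGB2HSV)
    return cv2.inRange(h,(4,110,50),(20,255,255))
def green(im):
    h=cv2.cvtColor(im,cv2.COLOR_RGB2HSV)
    return cv2.inRange(h,(50,120,30),(75,255,255))
def conts(m,amin=200):
    cs,_=cv2.findContours(m,cv2.RETR_EXTERNAL,cv2.CHAIN_APPROX_NONE)
    return [c[:,0] for c in cs if cv2.contourArea(c)>amin]
E
python3 - <<'E'
from h import *
np.set_printoptions(precision=1,suppress=True)
im=cv2.cvtColor(cv2.imread("pics/top0.png"),cv2.COLOR_BGR2RGB);c=calibration("top")
for k in conts(brown(im)):
    r=cv2.minAreaRect(k.astype(np.float32)); p=onz(c,k,31)[:,:2]
    rw=cv2.minAreaRect(p.astype(np.float32))
    print("brown",k.mean(0),r,"world",rw)
for k in conts(green(im)):
    print("green",k.mean(0),cv2.minAreaRect(onz(c,k,40)[:,:2].astype(np.float32)))
h=cv2.cvtColor(im,cv2.COLOR_RGB2HSV)
m=cv2.inRange(h,(0,0,0),(179,255,85));m[:70]=0;m[215:]=0;m[:,:285]=0;m[:,475:]=0
m=cv2.morphologyEx(m|(brown(im)*(m[0:1]*0+1)),cv2.MORPH_OPEN,np.ones((3,3)))
for k in conts(m,3000):
    q=cv2.boxPoints(cv2.minAreaRect(k.astype(np.float32)));print("board",q,onz(c,q,16)[:,:2])
cv2.imwrite("pics/crop0.png",cv2.resize(cv2.imread("pics/top0.png")[60:220,280:480],None,fx=4,fy=3.7))
E
```

```text
brown [346. 165.] ((345.9747314453125, 165.17770385742188), (15.731017112731934, 72.15046691894531), 88.23760986328125) world ((494.1192321777344, -16.51103973388672), (37.44511413574219, 169.7378387451172), 1.3447188138961792)
brown [422.8 153.9] ((423.485595703125, 153.633544921875), (10.791425704956055, 69.84686279296875), 77.73522186279297) world ((520.3766479492188, -200.18692016601562), (25.691198348999023, 166.71417236328125), 11.915054321289062)
brown [550.7  79. ] ((550.5770874023438, 76.79058837890625), (43.547359466552734, 54.81278991699219), 85.76361083984375) world ((707.3782958984375, -514.5889282226562), (108.60147857666016, 135.7119140625), 4.035909652709961)
green [192.1 159.1] ((511.85589599609375, 341.2475891113281), (132.47718811035156, 226.75611877441406), 86.85710906982422)
board [[292.2 100.5]
 [453.3  72.2]
 [473.  184.6]
 [312.  212.9]] [[ 656.1  110.2]
 [ 725.6 -284.1]
 [ 447.5 -319.9]
 [ 383.4   64.5]]
```

View pics/crop0.png

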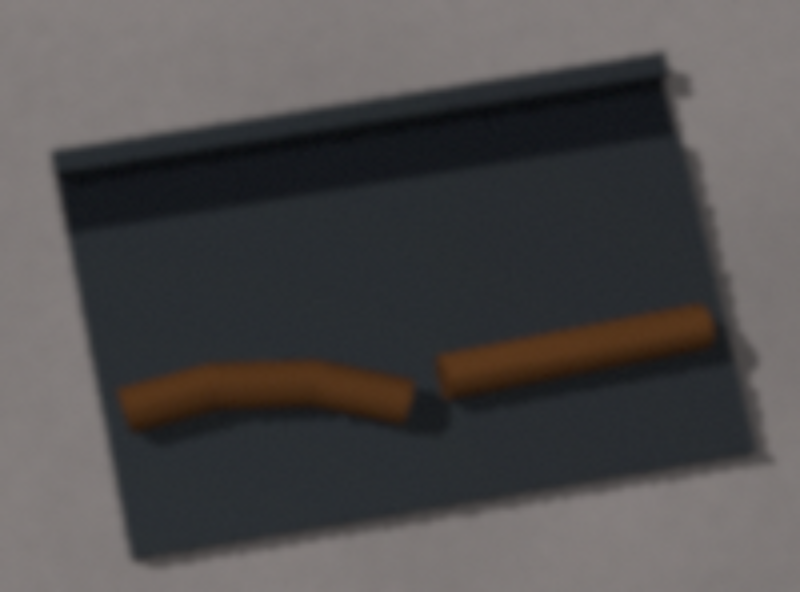

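The crop shows the crooked rod on the left, with its ends bent towards the robot and the middle piece at about (347,163). The straight rod is on the right at about (424,154). I'll work out the geometry from the crop corners.

```bash
cat >> h.py <<'E'
def cmd(pos,jaw):
    """shift/turn fractions from current pose to TCP pos, tool x down, jaw axis (tool y) at world angle jaw rad (mod pi)"""
    s=telemetry.read_state(); R0=R.from_euler("xyz",s["eef_rot"])
    best=None
    for a in(jaw,jaw+np.pi):
        x=np.array([0,0,-1.]);y=np.array([np.cos(a),np.sin(a),0]);z=np.cross(x,y)
        v=(R0.inv()*R.from_matrix(np.c_[x,y,z])).as_rotvec()
        if best is None or np.linalg.norm(v)<np.linalg.norm(best): best=v
    sh=R0.inv().apply(np.asarray(pos)-s["eef_pos"])
    print("turn",np.round(best/np.pi,4),"shift",np.round(sh/300,4),"deg",round(np.degrees(np.linalg.norm(best)),1))
E
python3 - <<'E'
from h import *
np.set_printoptions(precision=1,suppress=True)
c=calibration("top")
f=lambda l:[(x/4+280,y/3.7+60) for x,y in l]
def ang(p): d=p[0]-p[1]; return np.degrees(np.arctan2(d[1],d[0]))
far=onz(c,f([(53,150),(665,55)]),22)[:,:2]
gr=onz(c,f([(72,235),(680,135)]),16)[:,:2]
nr=onz(c,f([(135,560),(757,458)]),16)[:,:2]
st=onz(c,f([(441,375),(714,325)]),31)[:,:2]
md=onz(c,f([(210,383),(316,381)]),31)[:,:2]
for n,p in zip("far groove near straight mid".split(),(far,gr,nr,st,md)): print(n,p.ravel(),p.mean(0),ang(p),np.linalg.norm(p[0]-p[1]))
ax=np.radians(ang(gr)-90); u=np.array([np.cos(ax),np.sin(ax)])
print("u",u,"groove proj",gr@u,"near",nr@u,"far",far@u,"straight",st@u)
m=st.mean(0); b=m-60*u
print("behind",b)
cmd([*b,150],ax+np.pi/2); print(R.from_euler("xyz",telemetry.read_state()["eef_rot"]).as_matrix())
E
```

```text
far [ 654.   107.4  716.5 -264.7] [685.2 -78.7] 99.54074691253744 377.24140797692223
groove [ 599.1   96.4  664.3 -273.6] [631.7 -88.6] 100.0011505329354 375.7133041888993
near [ 387.2   60.3  449.7 -311. ] [ 418.4 -125.4] 99.55731775430793 376.4586875712537
straight [ 502.4 -120.9  533.7 -283.8] [ 518.1 -202.4] 100.87230759607748 165.9581382955494
mid [498.3  15.3 499.1 -47.1] [498.7 -15.9] 90.76960080391409 62.36133198943291
u [1.  0.2] groove proj [606.7 606.7] near [391.7 388.8] far [662.7 659.6] straight [473.8 476.3]
behind [ 459.  -212.8]
turn [ 0. -0.  0.] shift [ 0.2 -0.8 -1.3] deg 5.1
[[-0.   0.3 -1. ]
 [ 0.  -1.  -0.3]
 [-1.  -0.  -0. ]]
```

```bash
sed -i 's/    print("turn"/    np.set_printoptions(precision=4,suppress=True)\n    print("turn"/' h.py; python3 - <<'E'
from h import *
j=np.radians(99.8)
cmd([320,-350,140],j); cmd([459,-212.8,140],j); cmd([459,-212.8,32],j)
E
```

```text
turn [0.0292 0.     0.0003] shift [ 0.2436 -0.4286 -0.7269] deg 5.3
turn [0.0292 0.     0.0003] shift [ 0.244  -0.7498 -1.2932] deg 5.3
turn [0.0292 0.     0.0003] shift [ 0.604  -0.7495 -1.2932] deg 5.3
```

```bash
python3 -m handwheel '[[0.0292,0,0,0.1,-0.2,-0.35,0.7],[0.0292,0,0,0.244,-0.43,-0.73,0.7],[0.0292,0,0,0.244,-0.43,-0.73,0.7],[0.0292,0,0,0.244,-0.43,-0.73,0.7],[0.0292,0,0,0.244,-0.57,-0.99,0.7],[0.0292,0,0,0.244,-0.57,-0.99,0.7],[0.0292,0,0,0.244,-0.57,-0.99,0.7]]'
python3 - <<'E'
from h import *
cmd([459,-212.8,140],np.radians(99.8)); cmd([459,-212.8,32],np.radians(99.8))
E
```

```text
clock: 0.98
eef_pos: [386.4, -286.8, 139.6]
eef_rot: [-1.353, 1.569, 1.963]
wrist_force: [-0.8, -0.8, -0.0]
finger_gap: 65.6
turn [0.0011 0.0001 0.0005] shift [-0.0011 -0.2009 -0.2812] deg 0.2
turn [0.0011 0.0001 0.0005] shift [ 0.3589 -0.2002 -0.2813] deg 0.2
```

```bash
python3 -m handwheel '[[0,0,0,0,-0.1,-0.14,0.7],[0,0,0,0,-0.2,-0.281,0.7],[0,0,0,0,-0.2,-0.281,0.7],[0,0,0,0.1,-0.2,-0.281,0.7],[0,0,0,0.2,-0.2,-0.281,0.7],[0,0,0,0.2,-0.2,-0.281,0.7]]'
python3 - <<'E'
from h import *
for n in("top","wrist"): cv2.imwrite(f"pics/{n}1.png",camera(n)[:,:,::-1])
cmd([459,-212.8,32],np.radians(99.8))
E
```

```text
clock: 1.72
eef_pos: [457.2, -213.6, 78.1]
eef_rot: [-0.848, 1.565, 2.467]
wrist_force: [0.0, 0.6, 0.2]
finger_gap: 65.8
turn [0.0008 0.     0.0004] shift [ 0.1617 -0.0034 -0.0015] deg 0.2
```

View pics/wrist1.png

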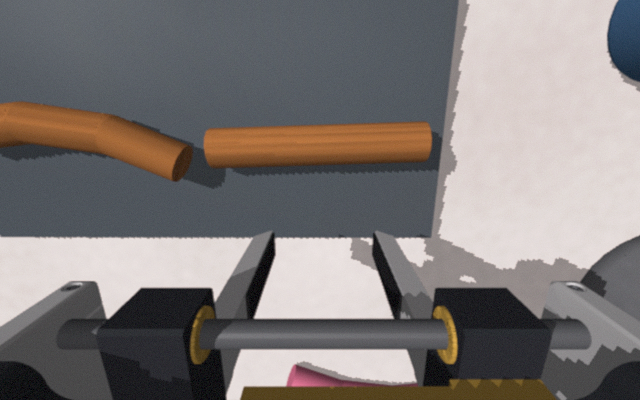

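View pics/top1.png

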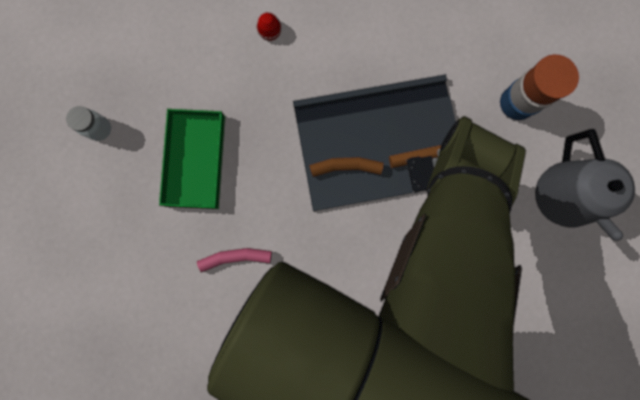

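The wrist view shows the straight rod spanning pixels (205,147) to (431,142), with the fingers behind it and centred at about column 322. I'll refine its pose from this view.

```bash
python3 - <<'E'
from h import *
c=calibration("wrist")
im=camera("wrist")
for k in conts(brown(im),1000):
    p=onz(c,k,31)[:,:2]
    print(k.mean(0),cv2.minAreaRect(p.astype(np.float32)))
st=onz(c,[(205,147),(431,142)],31)[:,:2];print(st,st.mean(0))
# board right edge & near edge
print(onz(c,[(462,0),(437,236),(0,237)],16)[:,:2])
E
```

```text
[398.77697842 392.07673861] ((297.3517150878906, -317.66595458984375), (25.63140106201172, 314.12591552734375), 9.992722511291504)
[317.23168317 145.12079208] ((517.5632934570312, -198.16278076171875), (29.67563819885254, 170.78268432617188), 11.73027229309082)
[ 90.91011236 137.39550562] ((493.5649108886719, -34.87934112548828), (142.2424774169922, 40.28060531616211), 88.37799835205078)
[[ 502.14291632 -115.49383216]
 [ 535.12498881 -282.15483505]] [ 518.63395256 -198.8243336 ]
[[ 633.43443808 -281.95290504]
 [ 456.80058964 -315.65902447]
 [ 389.14158987   64.16097452]]
```

```bash
python3 -m handwheel '[[0,0,0,0.08,0,-0.01,0.7],[0,0,0,0.155,0,-0.04,0.7],[0,0,0,0.155,0,-0.075,0.7],[0,0,0,0.155,0,-0.075,0.7]]'
python3 - <<'E'
from h import *
s=telemetry.read_state();print(s["eef_pos"]@[.985,.17,0])
j=np.radians(99.8);cmd([*(np.array([457.8,-214])+np.array([.985,.17])*180),32],j)
E
```

```text
clock: 2.38
eef_pos: [482.3, -210.3, 35.8]
eef_rot: [2.9, 1.568, -0.068]
wrist_force: [-0.1, 0.2, 0.3]
finger_gap: 65.7
439.36195482392486
turn [ 0.001  -0.0007 -0.0002] shift [ 0.014 -0.    -0.517] deg 0.2
```

```bash
python3 -m handwheel '[[0,0,0,0.012,0,-0.04,0.7],[0,0,0,0.012,0,-0.07,0.7],[0,0,0,0.012,0,-0.11,0.7],[0,0,0,0.012,0,-0.15,0.7],[0,0,0,0.012,0,-0.19,0.7],[0,0,0,0.012,0,-0.23,0.7],[0,0,0,0.012,0,-0.27,0.7],[0,0,0,0.012,0,-0.31,0.7],[0,0,0,0.012,0,-0.35,0.7],[0,0,0,0.012,0,-0.39,0.7],[0,0,0,0.012,0,-0.43,0.7],[0,0,0,0.012,0,-0.46,0.7]]'
python3 - <<'E'
from h import *
for n in("scene","wrist"): cv2.imwrite(f"pics/{n}2.png",camera(n)[:,:,::-1])
E
```

```text
clock: 3.88
eef_pos: [619.0, -186.2, 32.5]
eef_rot: [2.898, 1.568, -0.069]
wrist_force: [-0.6, -0.8, 0.2]
finger_gap: 65.9
```

View pics/wrist2.png

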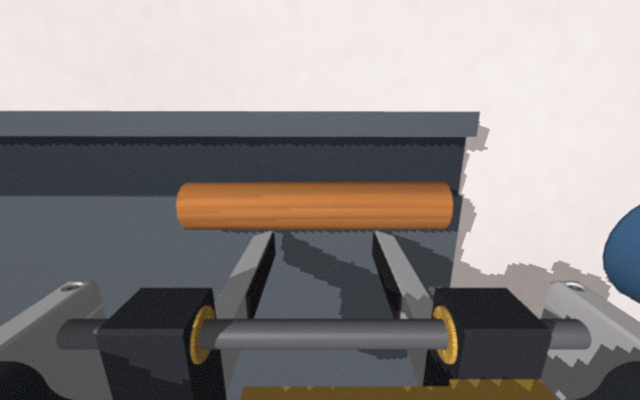

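View pics/scene2.png

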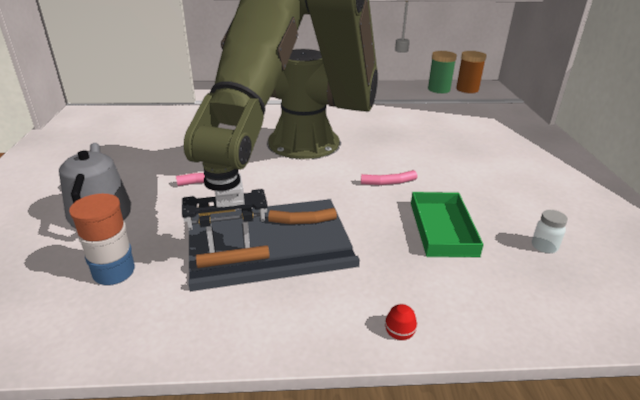

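The rod at (315,206) is still against the fingers and parallel, just short of the groove edge at row 195. I'll push a little further.

```bash
python3 -m handwheel '[[0,0,0,0,0,-0.02,0.7],[0,0,0,0,0,-0.04,0.7],[0,0,0,0,0,-0.06,0.7],[0,0,0,0,0,-0.06,0.7],[0,0,0,0,0,-0.03,0.7],[0,0,0,0,0,0,0.7]]'
python3 - <<'E'
from h import *
cv2.imwrite(f"pics/wrist3.png",camera("wrist")[:,:,::-1])
c=calibration("wrist")
E
```

```text
clock: 4.72
eef_pos: [618.0, -186.3, 32.4]
eef_rot: [2.908, 1.569, -0.059]
wrist_force: [0.4, -0.4, -0.0]
finger_gap: 65.8
```

View pics/wrist3.png

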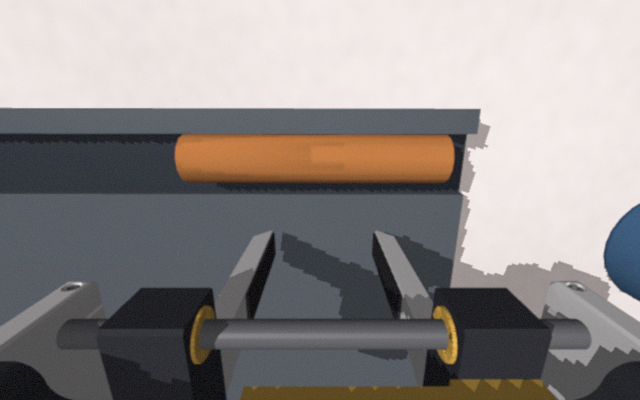

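The straight rod is in the groove at (315,158), parallel to it and inside both board ends. I'll raise the arm and move towards the crooked rod.

```bash
python3 - <<'E'
from h import *
s=telemetry.read_state();print(s["joints"])
cmd([498,-16,170],np.radians(0.8))
cmd([618,-186,170],np.radians(99.8))
E
```

```text
[-3.50459910e-01  6.94329161e-01  1.38117953e+00  6.52375796e-04
  1.06441215e+00  1.04584797e+00]
turn [-0.449  -0.0004 -0.0005] shift [-0.4595 -0.6285  0.2923] deg 80.8
turn [ 0.001  -0.0006 -0.0001] shift [-0.4588 -0.0011 -0.0035] deg 0.2
```

```bash
python3 -m handwheel '[[0,0,0,-0.2,0,0,0.7],[0,0,0,-0.4,0,0,0.7],[-0.1,0,0,-0.459,-0.15,0.1,0.9],[-0.2,0,0,-0.459,-0.3,0.2,0.9],[-0.3,0,0,-0.459,-0.45,0.292,0.9],[-0.449,0,0,-0.459,-0.6285,0.292,0.9],[-0.449,0,0,-0.459,-0.6285,0.292,0.9],[-0.449,0,0,-0.459,-0.6285,0.292,0.9],[-0.449,0,0,-0.459,-0.6285,0.292,0.9],[-0.449,0,0,-0.459,-0.6285,0.292,0.9],[-0.449,0,0,-0.459,-0.6285,0.292,0.9],[-0.449,0,0,-0.459,-0.6285,0.292,0.9]]'
python3 - <<'E'
from h import *
im=camera("wrist");c=calibration("wrist")
cv2.imwrite(f"pics/wrist4.png",im[:,:,::-1])
for k in conts(brown(im),1000): print(k.mean(0),cv2.minAreaRect(onz(c,k,31)[:,:2].astype(np.float32)))
E
```

```text
clock: 6.28
eef_pos: [498.0, -16.1, 169.9]
eef_rot: [1.536, 1.569, -0.024]
wrist_force: [-0.2, 0.4, 0.6]
finger_gap: 84.3
[444.35078534 391.83507853] ((657.69384765625, -297.1831359863281), (431.7078857421875, 36.19851303100586), 0.5186161994934082)
[457.58741259 275.37062937] ((663.0502319335938, -123.51626586914062), (31.339859008789062, 87.36744689941406), 10.85055160522461)
[318.22222222 188.24853801] ((491.3695373535156, -19.2652587890625), (41.584896087646484, 177.98648071289062), 1.2708728313446045)
```

View pics/wrist4.png

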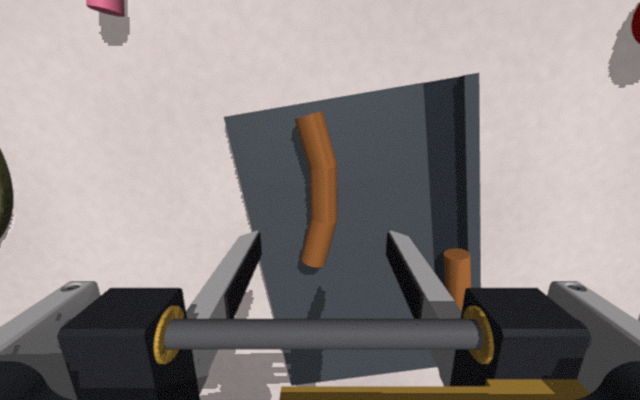

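The crooked rod is centred between the jaws, with its middle piece from about (322,162) to (324,222).

```bash
python3 - <<'E'
from h import *
c=calibration("wrist")
p=onz(c,[(322,163),(324,222)],31)[:,:2];d=p[0]-p[1]
a=np.arctan2(d[1],d[0]);m=p.mean(0);print(p,m,np.degrees(a),np.linalg.norm(d))
m=(m+[498.7,-15.9])/2
cmd([*m,60],a-np.pi/2);cmd([*m,27.5],a-np.pi/2)
E
```

```text
[[496.13666173  17.31547458]
 [499.13685254 -50.46122885]] [497.63675714 -16.57287714] 92.5345895944099 67.84307386999112
turn [-0.0103  0.     -0.0006] shift [ 0.3663 -0.0001  0.0005] deg 1.9
turn [-0.0103  0.     -0.0006] shift [ 0.4747 -0.0003  0.0005] deg 1.9
```

```bash
python3 -m handwheel '[[-0.005,0,0,0.2,0,0,0.9],[-0.005,0,0,0.36,0,0,0.9],[-0.005,0,0,0.44,0,0,0.9],[-0.005,0,0,0.474,0,0,0.9],[-0.005,0,0,0.474,0,0,0.9],[-0.005,0,0,0.474,0,0,0.9],[-0.005,0,0,0.474,0,0,0.1],[-0.005,0,0,0.474,0,0,0.1],[-0.005,0,0,0.474,0,0,0.1],[-0.005,0,0,0.474,0,0,0.1],[-0.005,0,0,0.474,0,0,0.1],[-0.005,0,0,0.474,0,0,0.1]]' 25
python3 -m handwheel '[[0,0,0,0,0,0,0.1],[0,0,0,0,0,0,0.1],[0,0,0,-0.1,0,0,0.1],[0,0,0,-0.3,0,0,0.1],[0,0,0,-0.4,0,0,0.1],[0,0,0,-0.4,0,0,0.1]]'
python3 - <<'E'
from h import *
im=camera("wrist");cv2.imwrite(f"pics/wrist5.png",im[:,:,::-1])
a=np.radians(86.9)
cmd([511,341,150],a)
c=calibration("top");t=camera("top");cv2.imwrite("pics/top5.png",t[:,:,::-1])
for k in conts(green(t)): print(cv2.minAreaRect(onz(c,k,40)[:,:2].astype(np.float32)),cv2.boxPoints(cv2.minAreaRect(k.astype(np.float32))))
E
```

```text
clock: 7.82
eef_pos: [498.2, -16.1, 27.7]
eef_rot: [1.522, 1.569, -0.021]
wrist_force: [-0.7, -0.2, 0.2]
finger_gap: 29.4
clock: 8.57
eef_pos: [498.9, -16.1, 149.4]
eef_rot: [1.467, 1.565, -0.077]
wrist_force: [0.2, -0.4, -0.7]
finger_gap: 29.4
turn [-0.474   0.0007 -0.0006] shift [-0.0081  0.0761 -1.1886] deg 85.3
((511.8645324707031, 341.191650390625), (132.57583618164062, 226.7639923095703), 86.82296752929688) [[159.3882 204.953 ]
 [166.8529 107.9118]
 [224.4353 112.3412]
 [216.9706 209.3824]]
```

View pics/wrist5.png

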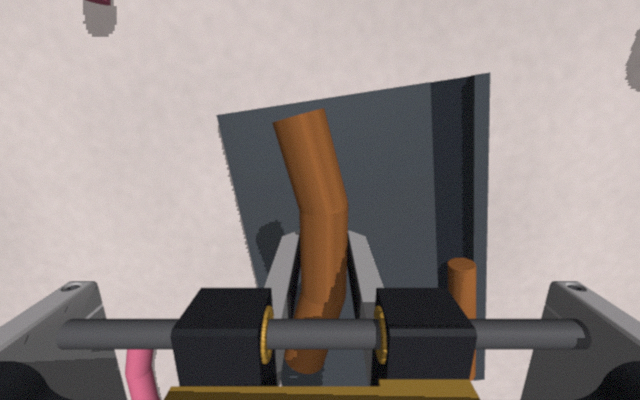

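View pics/top5.png

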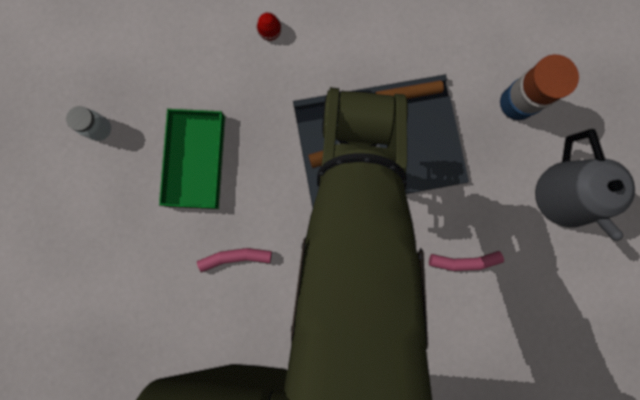

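The grip holds with a 29.4 mm gap and the rod is level. Next is the carry to the tray.

```bash
python3 -m handwheel '[[-0.05,0,0,0,0.01,-0.1,0.1],[-0.1,0,0,0,0.02,-0.25,0.1],[-0.15,0,0,0,0.04,-0.4,0.1],[-0.2,0,0,0,0.04,-0.55,0.1],[-0.25,0,0,0,0.05,-0.7,0.1],[-0.3,0,0,0,0.06,-0.85,0.1],[-0.35,0,0,0,0.076,-0.98,0.1],[-0.4,0,0,0,0.076,-0.98,0.1],[-0.44,0,0,0,0.076,-0.98,0.1],[-0.474,0,0,0,0.076,-0.98,0.1],[-0.474,0,0,0,0.076,-0.98,0.1],[-0.474,0,0,0,0.076,-0.98,0.1]]'
python3 - <<'E'
from h import *
a=np.radians(86.9)
cmd([511,345,110],a);cmd([511,345,19],a);print(telemetry.read_state()["joints"])
E
```

```text
clock: 10.18
eef_pos: [511.9, 278.3, 145.6]
eef_rot: [-2.488, 1.57, -2.545]
wrist_force: [0.3, 0.1, -0.2]
finger_gap: 29.5
turn [-0.0008 -0.0003  0.0002] shift [ 0.1184  0.2219 -0.0155] deg 0.2
turn [-0.0008 -0.0003  0.0002] shift [ 0.4217  0.222  -0.0153] deg 0.2
[ 0.4352  0.434   1.5017 -0.0002  1.2069 -1.079 ]
```

```bash
python3 -m handwheel '[[0,0,0,0,0.1,-0.01,0.1],[0,0,0,0,0.222,-0.015,0.1],[0,0,0,0.05,0.222,-0.015,0.1],[0,0,0,0.12,0.222,-0.015,0.1],[0,0,0,0.12,0.222,-0.015,0.1],[0,0,0,0.12,0.222,-0.015,0.1]]'
python3 - <<'E'
from h import *
cv2.imwrite(f"pics/scene6.png",camera("scene")[:,:,::-1]);cv2.imwrite(f"pics/wrist6.png",camera("wrist")[:,:,::-1])
cmd([511,345,19],np.radians(86.9))
E
```

```text
clock: 10.92
eef_pos: [511.5, 344.7, 110.0]
eef_rot: [-2.372, 1.57, -2.43]
wrist_force: [-0.5, -0.6, -1.0]
finger_gap: 29.3
turn [-0.001   0.0001 -0.    ] shift [ 0.3046  0.     -0.0019] deg 0.2
```

View pics/wrist6.png

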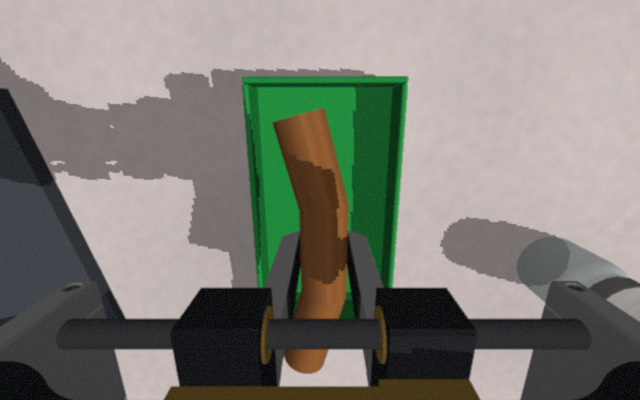

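View pics/scene6.png

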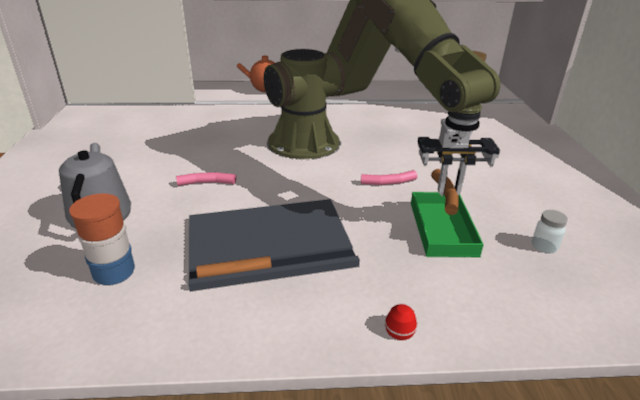

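The rod is lined up over the tray in both views. I'll lower and release.

```bash
python3 -m handwheel '[[0,0,0,0.12,0,0,0.1],[0,0,0,0.22,0,0,0.1],[0,0,0,0.28,0,0,0.1],[0,0,0,0.304,0,0,0.1],[0,0,0,0.306,0,0,0.1],[0,0,0,0.306,0,0,0.1],[0,0,0,0.306,0,0,0.1],[0,0,0,0.306,0,0,0.5],[0,0,0,0.306,0,0,0.55],[0,0,0,0.306,0,0,0.55],[0,0,0,0.306,0,0,0.55],[0,0,0,0.306,0,0,0.55]]'
python3 -m handwheel '[[0,0,0,-0.1,0,0,0.55],[0,0,0,-0.3,0,0,0.55],[0,0,0,-0.5,0,0,0.55],[0,0,0,-0.5,0,0.2,0.55],[0,0,0,-0.5,0,0.4,0.55],[0,0,0,-0.5,0,0.4,0.55],[0,0,0,-0.5,0,0.4,0.55],[0,0,0,-0.5,0,0.4,0.55],[0,0,0,-0.5,0,0.4,0.55],[0,0,0,-0.5,0,0.4,0.55]]'
python3 - <<'E'
from h import *
for n in("scene","top"): cv2.imwrite(f"pics/{n}7.png",camera(n)[:,:,::-1])
t=camera("top");c=calibration("top")
for k in conts(brown(t),150):
    r=cv2.minAreaRect(onz(c,k,22)[:,:2].astype(np.float32)); print(k.mean(0),r)
E
```

```text
clock: 12.52
eef_pos: [511.6, 345.0, 18.6]
eef_rot: [0.181, 1.571, 0.123]
wrist_force: [0.3, 0.3, -0.3]
finger_gap: 51.6
clock: 13.78
eef_pos: [631.0, 338.4, 169.2]
eef_rot: [0.443, 1.57, 0.386]
wrist_force: [-0.2, 0.0, 0.0]
finger_gap: 51.6
[408.58  91.38] ((675.9689331054688, -173.35421752929688), (28.7722225189209, 169.66720581054688), 10.343389511108398)
[551.02777778  79.6875    ] ((702.1614379882812, -521.7318115234375), (106.2857894897461, 141.94699096679688), 41.6284065246582)
```

View pics/top7.png

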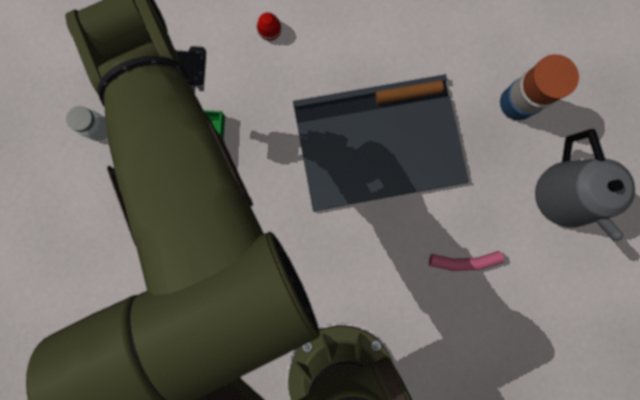

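View pics/scene7.png

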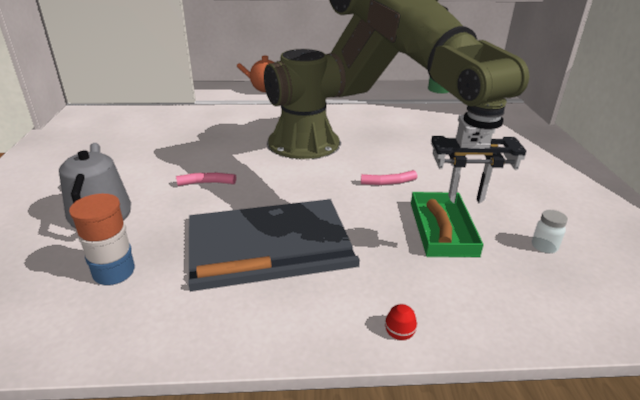

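The scene view shows the straight rod in the groove at about (233,268). The crooked rod lies inside the tray at about (440,222), and the gripper is clear of both.

```bash
python3 - <<'E'
from cell import order
print(order.sign_off())
E
```

```text
the job is handed in; nothing more can be done
None
```

Both rods are where you asked, and I handed the job in at about 14 s of the 51 s allowed.

- **Straight rod:** I pushed it across the slate with two spread fingers, without lifting it, until it dropped into the groove. The close wrist view showed it in the groove, parallel to it and inside the board's ends. The last top view put it within about 0.5° of the groove line. It also put the rod's centre about 5 mm further towards the lip than the groove allows. I take that as camera and outline error, because the wrist view shows the rod between the groove edge and the lip.
- **Crooked rod:** I gripped it at its middle piece, carried it to the green tray, lowered it to about 2 mm above the floor by calculation, and released it. The scene view shows it lying wholly inside. The arm hid the tray in the top view, so that placement was checked from the scene camera only.

The gripper ended open and well clear, with wrist force near zero. I did not touch the pink look-alikes.

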